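# Key and fit the drive hub of the nib grinder

### The job

Put the nib grinder's drive together: lift the loose brass key out of its wooden rack and drop it upright into the slot of the standing spindle, all the way down; then slide the round hub onto the spindle with its keyway over the key and press it fully home on the collar. Nobody has noted which way the parked spindle's slot points, so find it by eye or by gentle feel; never force the key or the hub, leave the ink pad, both ribbon spools and the tin where they are, and let go at the end.

Things in the scene. Friction and masses are not known exactly. Their poses are not given: they have to be found in the camera images.
- base: White square drive base of a small nib grinder, 124 x 124 x 28 mm, fixed; origin at its underside centre on the spindle axis, z up, -x its front (black switch and button). A steel spindle stands on it, held by its brake (does not turn). The spindle's slot points within 0.8 rad of the base's front (-x); that angle is in NO reading: look or feel for it.
- spindle_top (a point): Centre of the spindle's flat top, 90 mm above the counter. Spindle diameter 28.6 mm, top edge chamfered 0.8 mm. The slot runs down one side, open to the side and at the top, 11.5 mm wide (12.5 mm at the very top); its inner face is 6 mm from the axis. Axes as the base, not as the slot.
- seat (a point): On the spindle axis at the top of the round collar (52 mm diameter), 52 mm above the counter: the hub's underside rests here when home. In the collar the slot goes on as a closed pocket, 6 to 19.25 mm from the axis, its floor 32 mm above the counter. Axes as the base.
- key: Brass key standing in the rack: bar 12 (own x) x 10 (own y) x 56 mm (own z), 50 g, foot slightly tapered over 2 mm; origin at the centre of its lower end. Fitted: origin 32 mm above the counter, middle 12 to 13.5 mm from the axis, own x along the slot (either way round), top 2 mm below the spindle's top. Hold it by its top 10 to 15 mm, lower it as far as the fingers allow, let it fall the rest.
- rack: Wooden block 50 x 44 x 24 mm, fixed, with one pocket 13.5 x 11.5 mm and 20 mm deep in the middle of its top, in which the key stands; origin at its underside centre, z up, pocket's long side along x.
- hub: Round aluminium hub, 64 mm diameter, 32 mm high plus four dogs 4 mm high on top, 0.25 kg, lying flat; origin at its underside centre, z up. Bore 30.6 mm; keyway in the bore on its own -x side, 13 mm wide, to 24 mm from the axis, lead-in over the lowest 3 mm. Fit underside first, own -x turned towards the key within 0.1 rad.
- hub_top (a point): Centre of the hub's top face, 32 mm above its underside; axes as the hub. A bowed spring in the spindle, opposite the slot, drags in the bore from about 25 mm above home downwards: the hub will not fall home by its weight but needs a push of roughly 5 to 15 N until it stops on the collar.
- inkpad: Closed ink pad, 59 x 86 x 16 mm: a bystander.
- spool: Ribbon spool, 69 mm diameter, 20 mm high: a bystander.
- tin: Round cocoa tin, 62 mm diameter, 75 mm high: a bystander.
- spool_b: Smaller ribbon spool, 61 mm diameter, 20 mm high: a bystander.
There are look-alikes about, which are no part of the job. Several things have the shape of the hub; the one meant has the colours described above.

How it is judged:
By the outcome, as a careful person would: the job done as asked, in the order asked, and still so for the second after the job is handed in, with the robot touching nothing.
It also fails if it takes over 72 s, if anything falls off the work surface, if the arm or the gripper's body presses on something with over 40 N, if the wrist force passes 120 N, or if a joint passes its speed limit or range.

### The arm

A 6-joint arm with a two-finger parallel gripper is mounted at the origin on a cart in front of the work surface, level with it; the furniture and walls round the work are solid. World frame = base frame: x ahead of the robot, y to its left, z up, the work surface at z = 0. Lengths are in m, angles in rad, forces in N, time in s.
With the tool pointing down it reaches from about 0.35 to 0.975 m from the base axis. Payload 7.1 kg.
Tool frame: the origin (TCP) lies midway between the tips of the shut fingers; the grasp point (between the pads) lies env.grip_depth behind it (env.grip_depth is the distance from the TCP to the grasp point, in m); x points along the fingers, y is the direction in which the jaws open and shut, and the axes are right-handed (so a half turn about x gives the same grasp; the last joint's range is limited). The gripper opens to 88 mm and grips with 3 to 60 N. Pads are 20 mm wide; open, the fingers measure 115 mm over their backs; the gripper's body (75 mm by 178 mm) begins 61 mm behind the grasp point.
Start: joints at [1.248, 0.423, 1.63, -0, 1.089, -0.019], TCP at [0.187, 0.596, 0.223] pointing down, gripper open.
Joint ranges: [-3, 3], [-0.9, 2.11], [0.09, 2.58], [-1.31, 4.45], [0.11, 2.69], [-2.54, 2.54]. Speed limits (rad/s): [2.39, 2.39, 3.01, 3.14, 3.14, 3.14].

### API

Orientations are given as [roll, pitch, yaw] about the fixed x, y, z axes, in that order (R = Rz(yaw) Ry(pitch) Rx(roll)).
In Python, from bench import env, jaws, eyes gives the robot as it stands. Calls block until the motion is done:
- env.movep(position, orientation): joint-space move of the TCP to a pose.
- env.servo_line(position, ori=None, vel=0.15, max_force=None): straight line of the TCP; ori=None keeps the orientation; vel is the mean speed in m/s. With max_force (N) it stops when the force on the tool has changed by that much, and returns True; else False.
- env.set_joints(angles): joint-space move.
- jaws.open_jaws() and jaws.close_gripper(grasp_force=None): open the fingers fully, or close them until they stop; grasp_force is the grip in N (None keeps the last).
- env.dwell(seconds).
- env.inverse_kinematics(position, orientation): joint angles nearest the present ones, or None.
- env.read_state(): the state.
- eyes.capture(name): name is "side" or "top" or "wrist"; returns (picture, depth): 400x640x3 uint8, blue, green, red; 400x640 float32, m along the optical axis (not along the pixel's ray), 0 where there is no reading.
- eyes.get_calibration(name): a dict with "mtx" (3x3 intrinsics, pixels), "origin" and "orientation" of the camera in the world. Camera axes: x right, y down, z forward; pixel columns grow to the right and rows downward; lengths in m; the calibration is good to about 2 mm. A picture is of the moment at which its call begins: read the wrist's pose just before it. get_calibration takes no time and is no camera call; for the wrist camera it gives the pose at the moment of the call.
A pose or a line that the arm cannot do raises env.Unreachable and nothing moves.
- env.hand_in(): hands the job in, once; it reports no verdict.
The state is a dict: "t": time; "joint_positions": joint angles; "joint_vel": joint speeds; "effort": joint torques, N m; "position": TCP position; "tcp_rot": TCP orientation; "ft_force": force on the tool from outside, world axes, zero at the start; "moment": the same for the moment, N m; "opening": finger opening in m.
Only numpy, scipy, OpenCV 4.12 (cv2) and the standard library are available. Lean on these libraries where they do the work, as an engineer would, in place of code of your own. Each camera call takes 0.05 s, during which the arm holds its last target. There are 200 camera calls.

## Working session

There is one attempt and no reset: what is moved stays moved. The work goes in short steps, each a Python script; the robot and the scene stay as the last script left them, time stands still between calls to the robot, and variables do not carry over. Pictures are saved under pics/ and viewed, about 8 in all and at most 12, crops included, and the job is handed in when it is done.

```bash
ls; mkdir -p pics; python3 - <<'E'
from bench import env,jaws,eyes
import cv2,numpy as np
for n in ("top","side"):
    p,d=eyes.capture(n); cv2.imwrite(f"pics/{n}0.png",p); np.save(f"pics/{n}0.npy",d)
    c=eyes.get_calibration(n); print(n,c)
print(env.read_state(), env.grip_depth)
E
```

```text
pics
top {'mtx': array([[396.04352997,   0.        , 323.13409462],
       [  0.        , 396.04352997, 199.15221568],
       [  0.        ,   0.        ,   1.        ]]), 'origin': array([0.30931583, 0.05650652, 1.10568694]), 'orientation': array([-2.92111657e+00, -1.82439805e-03, -1.48952837e+00])}
side {'mtx': array([[369.68370725,   0.        , 318.42007847],
       [  0.        , 369.68370725, 201.36736048],
       [  0.        ,   0.        ,   1.        ]]), 'origin': array([ 0.17889129, -0.70328712,  0.70565805]), 'orientation': array([-2.2028088 , -0.02539933, -0.42727765])}
{'t': 0.1, 'joint_positions': array([ 1.24797935e+00,  4.23811513e-01,  1.63064321e+00,  7.70965791e-06,
        1.08857424e+00, -1.89984609e-02]), 'joint_vel': array([ 0.00156855, -0.00159084, -0.00139846,  0.00025798, -0.00049055,
       -0.00154713]), 'effort': array([-8.34975290e-04, -5.45613241e+01, -2.74323839e+01,  6.45423937e-02,
        1.88532507e-02, -7.46822320e-05]), 'position': array([0.18678606, 0.5958904 , 0.22193837]), 'tcp_rot': array([-1.59454674,  1.56935999, -1.89836883]), 'ft_force': array([0.42100774, 0.31834004, 0.21088214]), 'moment': array([-0.04753512,  0.01484243, -0.00021284]), 'opening': 0.08761412751630354} 0.0187
```

View pics/top0.png

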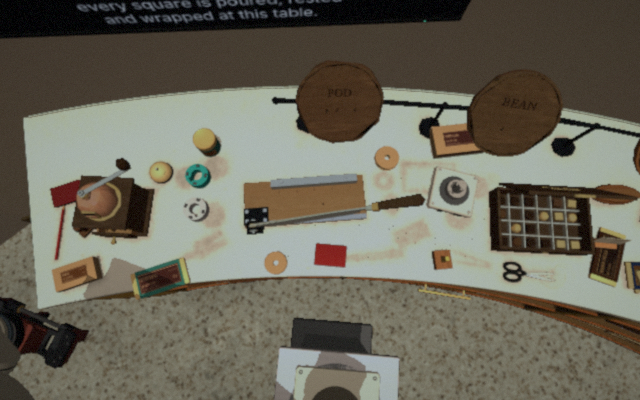

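View pics/side0.png

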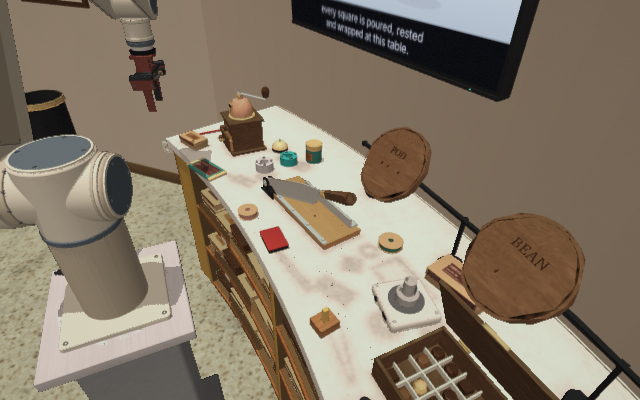

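The top view shows the drive base at (452,190), the rack with the key at (442,260), and the grey hub with dogs at (196,209). The teal ring at (197,176) has the same shape as the hub but the wrong colour; the task describes aluminium, so I take the grey one. The spools are at (386,157) and (276,262), the ink pad at (331,255) and the tin at (205,140). I'll confirm the hub in an enlarged crop and refine the rest with the wrist camera.

```bash
cat > h.py <<'E'
from bench import env,jaws,eyes
import cv2,numpy as np
from scipy.spatial.transform import Rotation as Ro
def cam(n):
    c=eyes.get_calibration(n); return c["mtx"],np.array(c["origin"]),Ro.from_euler("xyz",c["orientation"]).as_matrix()
def ray(c,px,z):
    K,o,R=c; px=np.atleast_2d(np.array(px,float)); d=(R@np.linalg.inv(K)@np.c_[px,np.ones(len(px))].T).T
    return o+d*((z-o[2])/d[:,2])[:,None]
def proj(c,P):
    K,o,R=c; q=(K@R.T@(np.atleast_2d(P)-o).T).T; return q[:,:2]/q[:,2:]
def down(a):
    """tool x down, jaw axis (tool y) at world angle a"""
    y=np.array([np.cos(a),np.sin(a),0]); x=np.array([0,0,-1.]); return Ro.from_matrix(np.c_[x,y,np.cross(x,y)]).as_euler("xyz")
def shot(name):
    c=cam("wrist"); p,d=eyes.capture("wrist"); cv2.imwrite(f"pics/{name}.png",p); np.savez(f"pics/{name}.npz",K=c[0],o=c[1],R=c[2],d=d); return c,p,d
def load(name):
    f=np.load(f"pics/{name}.npz"); return (f["K"],f["o"],f["R"]),cv2.imread(f"pics/{name}.png"),f["d"]
E
python3 - <<'E'
from h import *
c=cam("top")
for n,px,z in [("base",(452,190),.09),("rack",(442,260),.05),("hub",(196,209),.034),("teal",(197,176),.034),("tin",(205,140),.075)]: print(n,ray(c,px,z)[0].round(3))
w=cam("wrist");s=env.read_state()
T=Ro.from_euler("xyz",s["tcp_rot"]).as_matrix()
print("wrist cam in tool:",(T.T@(w[1]-s["position"])).round(3),(T.T@w[2]).round(2),w[0][0,0])
p=cv2.imread("pics/top0.png")[125:245,140:250]
cv2.imwrite("pics/hubcrop.png",cv2.resize(p,None,fx=4.5,fy=4.5,interpolation=cv2.INTER_CUBIC))
E
```

```text
base [ 0.589 -0.264  0.09 ]
rack [ 0.407 -0.253  0.05 ]
hub [0.493 0.421 0.034]
teal [0.586 0.432 0.034]
tin [0.68  0.412 0.075]
wrist cam in tool: [-0.162 -0.002 -0.079] [[ 0.   -0.29  0.96]
 [ 1.   -0.   -0.  ]
 [ 0.    0.96  0.29]] 295.8663182981522
```

View pics/hubcrop.png

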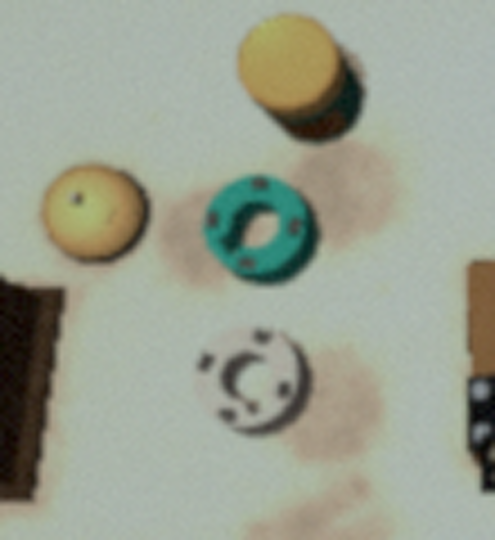

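The crop confirms it: the aluminium hub is at crop (255,380), its body pale grey with dark dogs. The teal look-alike is at (260,228), the cream knob at (97,212) and the tin at (290,60). Next, wrist views over the spindle and the rack.

```bash
python3 - <<'E'
from h import *
d=np.load("pics/top0.npy"); c=cam("top")
for px in [(515,112),(485,100),(540,140),(495,190),(590,190),(455,138)]:
    z=d[px[1],px[0]]; print(px,(c[1]+c[2]@(np.linalg.inv(c[0])@[*px,1])*z).round(3))
s=env.read_state()
env.movep([0.589,-0.264,0.17],down(np.pi/2)); print(env.read_state()["t"])
env.dwell(.2); shot("sp1")
env.movep([0.407,-0.253,0.14],down(np.pi/2)); env.dwell(.2); shot("rk1"); print(env.read_state()["t"],env.read_state()["position"])
a=cv2.imread("pics/sp1.png");b=cv2.imread("pics/rk1.png")
cv2.imwrite("pics/both.png",np.vstack([a[100:400],b[100:400]]))
E
```

```text
(515, 112) [ 0.781 -0.393  0.179]
(485, 100) [0.309 0.057 1.106]
(540, 140) [ 0.731 -0.48   0.131]
(495, 190) [ 0.611 -0.397  0.044]
(590, 190) [ 0.605 -0.598  0.135]
(455, 138) [ 0.755 -0.286  0.043]
3.4167
4.6833 [ 0.40834754 -0.25334112  0.14015928]<sys>:0: UserWarning: Gimbal lock detected. Setting third angle to zero since it is not possible to uniquely determine all angles.
```

View pics/both.png

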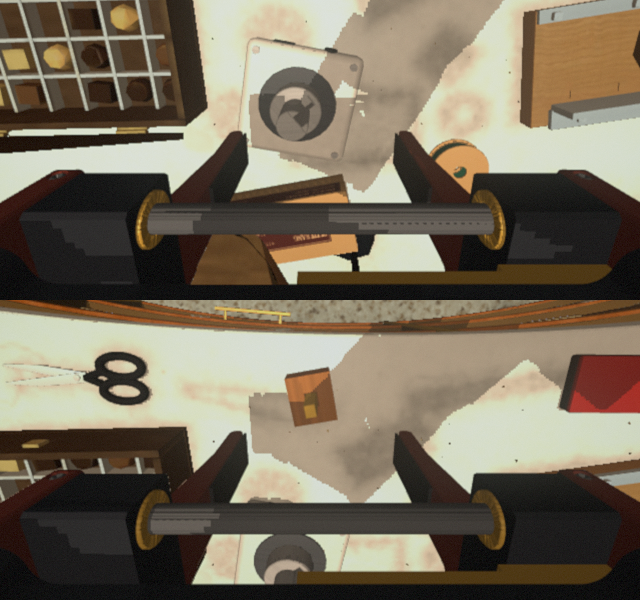

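The upper half (spindle view) has the spindle top near (295,205) in the full frame, with the slot still unclear. The lower half (rack view) has the rack near (312,198), turned about 10°, with the brass key top near (310,210). I'll enlarge both.

```bash
python3 - <<'E'
from h import *
ims=[]
for n,(x,y) in (("sp1",(297,205)),("rk1",(311,197))):
    c,p,d=load(n); q=p[y-44:y+44,x-44:x+44]; q=cv2.resize(q,(396,396),interpolation=cv2.INTER_CUBIC)
    ims.append(cv2.convertScaleAbs(q,alpha=1.3 if n=="sp1" else 1.2,beta=20)); print(n,"depth",d[y-20:y+21:8,x-20:x+21:8].round(3).tolist())
cv2.imwrite("pics/zoom.png",np.hstack(ims))
E
```

```text
sp1 depth [[0.3100000023841858, 0.3089999854564667, 0.2980000078678131, 0.3009999990463257, 0.3089999854564667, 0.3109999895095825], [0.296999990940094, 0.28999999165534973, 0.28999999165534973, 0.28999999165534973, 0.289000004529953, 0.31200000643730164], [0.2919999957084656, 0.29100000858306885, 0.2849999964237213, 0.28999999165534973, 0.3140000104904175, 0.2930000126361847], [0.2939999997615814, 0.26600000262260437, 0.25999999046325684, 0.2980000078678131, 0.2939999997615814, 0.29600000381469727], [0.296999990940094, 0.25699999928474426, 0.257999986410141, 0.27799999713897705, 0.2840000092983246, 0.296999990940094], [0.257999986410141, 0.257999986410141, 0.2590000033378601, 0.2639999985694885, 0.3009999990463257, 0.29899999499320984]]
rk1 depth [[0.289000004529953, 0.2840000092983246, 0.2849999964237213, 0.28299999237060547, 0.28299999237060547, 0.30799999833106995], [0.28600001335144043, 0.2849999964237213, 0.2849999964237213, 0.28600001335144043, 0.28700000047683716, 0.28600001335144043], [0.289000004529953, 0.289000004529953, 0.28700000047683716, 0.289000004529953, 0.2879999876022339, 0.28700000047683716], [0.28999999165534973, 0.29100000858306885, 0.2680000066757202, 0.26600000262260437, 0.28999999165534973, 0.289000004529953], [0.2919999957084656, 0.2930000126361847, 0.2540000081062317, 0.2540000081062317, 0.2919999957084656, 0.2919999957084656], [0.32100000977516174, 0.29499998688697815, 0.25600001215934753, 0.25699999928474426, 0.29499998688697815, 0.29600000381469727]]
```

View pics/zoom.png

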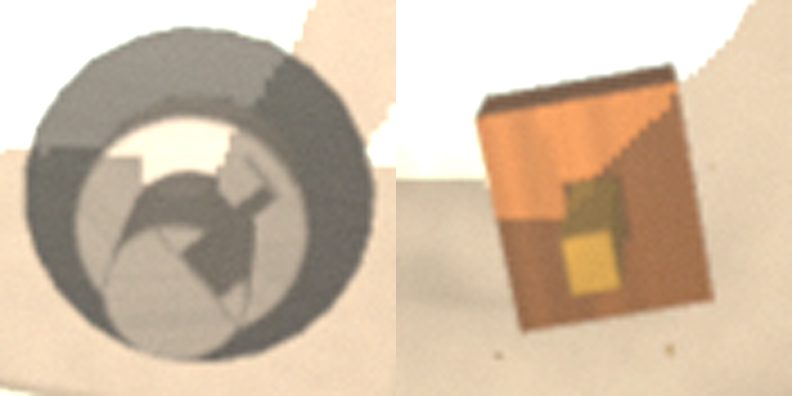

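Spindle zoom: the spindle top disc is near (175,290). The slot's inner face runs (185,245)–(222,293) and opens up-right, with the collar pocket at (260,200). That puts the slot about 49° from world -x towards +y, or about 37° from the base front, which is inside the allowed 0.8 rad. Rack zoom: the key top is at (592,262), and rack and key are turned about 10°. I'll measure both from depth and rays, then take a closer spindle view lined up with the slot.

```bash
cat >> h.py <<'E'
def cloud(c,d):
    v,u=np.mgrid[:d.shape[0],:d.shape[1]]; q=np.stack([u,v,np.ones_like(u)],-1)@np.linalg.inv(c[0]).T*d[...,None]
    P=q@c[2].T+c[1]; P[d==0]=9; return P
def patch(c,d,xy,r,z0,z1):
    P=cloud(c,d); m=(np.hypot(P[...,0]-xy[0],P[...,1]-xy[1])<r)&(P[...,2]>z0)&(P[...,2]<z1); return P[m],m
E
python3 - <<'E' 2>/dev/null
from h import *
c,p,d=load("sp1")
Q,m=patch(c,d,(.589,-.264),.04,.084,.096); print("spindle top z",np.median(Q[:,2]),len(Q), "mec",cv2.minEnclosingCircle(Q[:,:2].astype(np.float32)))
Z=lambda x,y,ox,oy:(ox-44+np.array(x)/4.5-.4,oy-44+np.array(y)/4.5-.4)
zz=lambda L,o:np.array([[o[0]-44+x/4.5-.4,o[1]-44+y/4.5-.4] for x,y in L])
circ=ray(c,zz([(103,290),(110,325),(140,350),(175,359),(210,350),(240,322),(175,222),(125,245),(160,228)],(297,205)),.09)[:,:2]
A=np.c_[2*circ,np.ones(len(circ))]; s=np.linalg.lstsq(A,(circ**2).sum(1),rcond=None)[0]; print("circle",s[:2],np.sqrt(s[2]+s[:2]@s[:2]))
ch=ray(c,zz([(160,230),(240,322),(185,245),(222,293)],(297,205)),.09)[:,:2]
for i in(0,2):
    e=ch[i+1]-ch[i]; n=np.array([-e[1],e[0]])/np.linalg.norm(e); n*=np.sign(-n[0]); print("slot dir deg",np.degrees(np.arctan2(n[1],n[0])),"dist",(ch[i]-s[:2])@n,np.linalg.norm(e))
c,p,d=load("rk1")
Q,m=patch(c,d,(.407,-.253),.03,.054,.066); print("key top",np.median(Q,0),Q[:,:2].mean(0),len(Q),cv2.minAreaRect((Q[:,:2]*1000).astype(np.float32)))
k=ray(c,zz([(166,236),(216,230),(224,290),(175,297)],(311,197)),.06)[:,:2]; print("key px",k.mean(0),k)
r=ray(c,zz([(82,118),(128,330),(316,298),(282,80)],(311,197)),.024)[:,:2]; print("rack",r.mean(0)); 
for i in range(4): e=r[(i+1)%4]-r[i]; print(np.linalg.norm(e),np.degrees(np.arctan2(e[1],e[0])))
E
```

```text
spindle top z 0.08966879435256839 607 mec ((0.605889618396759, -0.2903366684913635), 0.014485180377960205)
circle [ 0.60534146 -0.29079062] 0.013963486301652783
slot dir deg 128.37515335727204 dist 0.006183839954003669 0.02425119426925905
slot dir deg 125.04008344637401 dist 0.0076046055622759545 0.012075302833499663
key top [ 0.41132468 -0.26429796  0.05952214] [ 0.41128134 -0.26419621] 174 ((411.99603271484375, -264.185546875), (12.255660057067871, 10.162452697753906), 8.26617431640625)
key px [ 0.41158046 -0.26432577] [[ 0.40605788 -0.26984344]
 [ 0.4048598  -0.26030749]
 [ 0.41698322 -0.2588389 ]
 [ 0.41842095 -0.26831323]]
rack [ 0.41134945 -0.26411787]
0.04921218563573779 10.062166663182738
0.042617582294029656 100.30295952495749
0.04967349979115398 -170.80171868037866
0.04337078239553819 -79.09922428356373
```

The measurements hold: spindle top at z 89.7 mm with radius about 14.2 mm, inner face about 6 mm from the axis, key top 12.2 x 10.2 mm at z 59.5 mm, rack 49.5 x 43 mm. Next, the close view lined up with the slot, then grasp the key.

```bash
python3 - <<'E' 2>/dev/null
from h import *
S=np.array([.6056,-.2905]); th=np.radians(127.5); u=np.array([np.cos(th),np.sin(th)]); a=th-np.pi/2
env.movep([*(S-u*.018),.14],down(a)); env.dwell(.25); c,p,d=shot("sp2"); print(env.read_state()["t"],env.read_state()["position"])
Q,m=patch(c,d,S,.03,.085,.095); print(np.median(Q[:,2]),cv2.minEnclosingCircle(Q[:,:2].astype(np.float32)))
x,y=proj(c,[*S,.09])[0].round().astype(int); print(x,y)
q=cv2.resize(p[y-50:y+30,x-40:x+40],None,fx=7,fy=7,interpolation=cv2.INTER_CUBIC)
cv2.imwrite("pics/sp2z.png",cv2.convertScaleAbs(q,alpha=1.5,beta=10))
# key grasp
r=np.radians(9.7); ja=r+np.pi/2
env.movep([.4116,-.2642,.13],down(ja)); env.servo_line([.4116,-.2642,.046],vel=.08,max_force=15); 
print(env.read_state()["position"],env.read_state()["t"])
E
```

```text
5.9417 [ 0.61607576 -0.30486096  0.14032972]
0.08970786581287572 ((0.6060632467269897, -0.2908419668674469), 0.01453592348843813)
323 196
[ 0.41194671 -0.26442242  0.0464037 ] 8.25
```

View pics/sp2z.png

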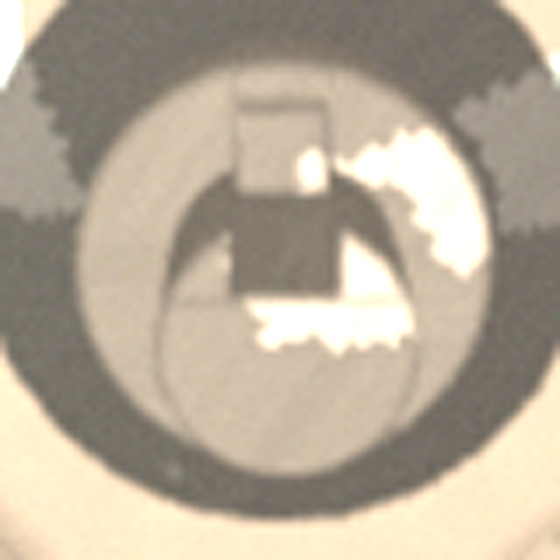

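The enlarged view shows the slot clearly. Its inner face runs (232,297)–(340,297), almost level in the picture, and the pocket's outer end in the collar is at (237–327,101). I'll turn those into a direction, then grip the key, lift it and look at it in the jaws.

```bash
python3 - <<'E' 2>/dev/null
from h import *
c,p,d=load("sp2"); zz=lambda L:np.array([[323-40+x/7-.43,196-50+y/7-.43] for x,y in L])
C=ray(c,zz([(158,358),(416,358),(286,474)]),.09)[:,:2]; print("C rough",C[:2].mean(0),np.linalg.norm(C[0]-C[1]))
I=ray(c,zz([(232,297),(340,297)]),.09)[:,:2]; e=I[1]-I[0]; print("inner",I.mean(0),"w",np.linalg.norm(e),"dir",np.degrees(np.arctan2(e[1],e[0]))+90)
P=ray(c,zz([(237,102),(327,101)]),.052)[:,:2]; e=P[1]-P[0]; print("pocket",P.mean(0),"w",np.linalg.norm(e),"dir",np.degrees(np.arctan2(e[1],e[0]))+90)
S=np.array([.6060,-.2908])
for q in (I,P): v=q.mean(0)-S; print(np.linalg.norm(v),np.degrees(np.arctan2(v[1],v[0])))
v=P.mean(0)-I.mean(0); print("I->P",np.linalg.norm(v),np.degrees(np.arctan2(v[1],v[0])))
jaws.close_gripper(15); s=env.read_state(); print(s["opening"],s["ft_force"].round(2),s["position"])
b=env.servo_line([s["position"][0],s["position"][1],.13],vel=.1); env.dwell(.1); s=env.read_state(); print(s["opening"],s["ft_force"].round(2),s["t"],b)
shot("key1")
cv2.imwrite("pics/key1z.png",cv2.resize(cv2.imread("pics/key1.png")[170:330,220:420],None,fx=3,fy=3))
E
```

```text
C rough [ 0.60610415 -0.29100014] 0.027462948538246258
inner [ 0.6019358 -0.2857599] w 0.011396296914922308 dir 127.42263290081982
pocket [ 0.59286275 -0.27415397] w 0.010896621522165272 dir 128.05818761937022
0.006474591392493635 128.88174295859892
0.02120560495536309 128.28094397528574
I->P 0.01473152595445363 128.01689322983907
0.009962738588115663 [0.56 0.23 0.67] [ 0.41150526 -0.26407718  0.04596028]
0.00966625415691293 [-0.22  0.04 -0.66] 10.5167 False
```

View pics/key1z.png

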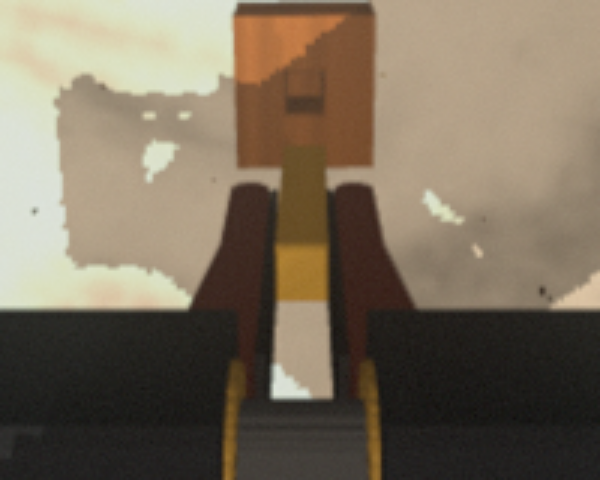

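The key is gripped straight and upright, with its top at crop (274–329, 244–300), and the rack pocket is empty at (305,90). I'll measure the key's offset from the TCP and insert it gently with force limits.

```bash
python3 - <<'E' 2>/dev/null
from h import *
c,p,d=load("key1"); s=env.read_state(); T=Ro.from_euler("xyz",s["tcp_rot"]).as_matrix(); tcp=s["position"]
k=ray(c,np.array([(274,244),(329,244),(329,300),(274,300)])/3+[219.8,169.8],tcp[2]+.0136)
print("sizes",np.linalg.norm(k[1]-k[0]),np.linalg.norm(k[2]-k[1]))
off=T.T@(k.mean(0)-tcp); print("key in tool (cam-measured)",off.round(4))
S=np.array([.6060,-.2909]); th=np.radians(128.0); u=np.array([np.cos(th),np.sin(th)]); a=th-np.pi/2
R=Ro.from_euler("xyz",down(a)).as_matrix()
K=S+u*.0130
t=K-(R@[0,off[1],off[2]])[:2]
print("target tcp",t,K)
env.movep([*t,.17],down(a))
env.dwell(.15); s=env.read_state(); print("at",s["position"],s["t"])
# key foot is .0424 below tcp; spindle top .09 -> foot touches top at tcp .1324
t2=t+u*0
b=env.servo_line([*t2,.136],vel=.1,max_force=8); print(b,env.read_state()["position"])
b=env.servo_line([*t2,.122],vel=.03,max_force=4); s=env.read_state(); print("in slot?",b,s["position"],s["ft_force"].round(2),s["t"])
E
```

```text
sizes 0.010087904328381688 0.011514703729383778
key in tool (cam-measured) [-0.0136 -0.0015 -0.0003]
target tcp [ 0.59939109 -0.27999431] [ 0.5979964  -0.28065586]
at [ 0.59857962 -0.28005724  0.16972119] 11.8333
False [ 0.59911715 -0.27993635  0.13551   ]
in slot? True [ 0.60047843 -0.28028397  0.13106931] [-0.94  0.87  4.74] 12.6417
```

The foot landed on the rim at about 89 mm with an outward push, so I'm slightly off. The slot is open to the side, so I'll come in 2.5 mm further out, step sideways until the foot drops in, then feel inward for the inner face.

```bash
cat > ins.py <<'E'
from h import *
S=np.array([.6060,-.2909]); th=np.radians(128.0); u=np.array([np.cos(th),np.sin(th)]); a=th-np.pi/2; v=np.array([np.cos(a),np.sin(a)])
t0=np.array([.59939109,-.27999431])
def st(l):
    s=env.read_state(); q=s["position"][:2]-t0; f=s["ft_force"]; print(l,"rad %.1f tan %.1f z %.1f"%(q@u*1e3,q@v*1e3,s["position"][2]*1e3),"F rad %.1f tan %.1f z %.1f"%(f[:2]@u,f[:2]@v,f[2]),"t %.1f"%s["t"]); return s
E
python3 - <<'E' 2>/dev/null
from ins import *
st("start")
for dt in (0,-.0008,.0008,-.0016,.0016):
    q=t0+u*.0025+v*dt
    env.servo_line([*q,.1345],vel=.05); env.dwell(.1); st("above")
    b=env.servo_line([*q,.118],vel=.03,max_force=4); st(f"try {dt} {b}")
    if not b: break
E
```

```text
start rad -0.9 tan 0.7 z 131.1 F rad 1.3 tan -0.2 z 4.7 t 12.6
above rad 2.6 tan -0.1 z 134.5 F rad 0.5 tan 0.2 z -0.2 t 13.0
try 0 False rad 2.4 tan -0.0 z 117.9 F rad -0.2 tan -0.5 z 0.1 t 13.7
```

The foot is in the slot with no side force. Now feel inward and lower.

```bash
python3 - <<'E' 2>/dev/null
from ins import *
s=env.read_state()
b=env.servo_line([*(t0-u*.004),.118],vel=.015,max_force=3); s=st(f"inward {b}")
r=(s["position"][:2]-t0)@u
q=t0+u*(r+.0008)
env.servo_line([*q,.118],vel=.02); env.dwell(.1); st("backed")
b=env.servo_line([*q,.0975],vel=.03,max_force=4); st(f"down {b}")
E
```

```text
inward True rad 1.5 tan -0.2 z 117.6 F rad 1.1 tan 0.2 z 0.5 t 14.0
backed rad 2.4 tan -0.0 z 117.9 F rad 0.2 tan 0.6 z 0.1 t 14.3
down False rad 2.2 tan 0.1 z 97.6 F rad -0.2 tan -0.3 z -0.6 t 15.1
```

```bash
python3 - <<'E' 2>/dev/null
from ins import *
r0=.0021
for dr in (0,.0006,-.0006,.0012,-.0012,.0018):
    q=t0+u*(r0+dr)
    if dr: env.servo_line([*q,.0962],vel=.02); env.dwell(.1)
    b=env.servo_line([*q,.0912],vel=.02,max_force=4); s=st(f"dr {dr} {b}")
    if s["position"][2]<.0925: break
E
```

```text
dr 0 False rad 2.2 tan -0.1 z 91.0 F rad -0.1 tan -0.1 z -0.3 t 15.6
```

The foot is 3 mm into the pocket with no force on it. Release, lift and check.

```bash
python3 - <<'E' 2>/dev/null
from ins import *
jaws.open_jaws(); env.dwell(.3); st("open")
s=env.read_state(); env.servo_line([*(S-u*.018),.14],vel=.15); env.dwell(.2); c,p,d=shot("fit1"); st("up")
Q,m=patch(c,d,S+u*.013,.009,.03,.12); print(np.percentile(Q[:,2],[5,50,95]))
# brass mask
P=cloud(c,d); hsv=cv2.cvtColor(p,cv2.COLOR_BGR2HSV); b=(hsv[...,0]>15)&(hsv[...,0]<35)&(hsv[...,1]>90)&(np.hypot(P[...,0]-S[0],P[...,1]-S[1])<.03)
print("brass px",b.sum(),np.median(P[b],0),"z",np.percentile(P[b][:,2],[5,50,95]), "rad/tan",((P[b].mean(0)[:2]-S)@u,(P[b].mean(0)[:2]-S)@v))
x,y=proj(c,[*S,.09])[0].round().astype(int)
q=cv2.resize(p[y-50:y+30,x-40:x+40],None,fx=5,fy=5,interpolation=cv2.INTER_CUBIC)
cv2.imwrite("pics/fit1z.png",cv2.convertScaleAbs(q,alpha=1.3,beta=10))
E
```

```text
open rad 2.1 tan 0.0 z 91.2 F rad -0.0 tan 0.9 z -0.1 t 17.2
up rad -29.7 tan -1.7 z 138.9 F rad -0.4 tan 0.6 z -0.3 t 18.0
[0.05109291 0.08625596 0.08996972]
brass px 2434 [ 0.61171018 -0.28217319  0.24619722] z [0.08417749 0.24619722 0.24824337] rad/tan (np.float64(0.003051781263934081), np.float64(0.009590478251119281))
```

View pics/fit1z.png

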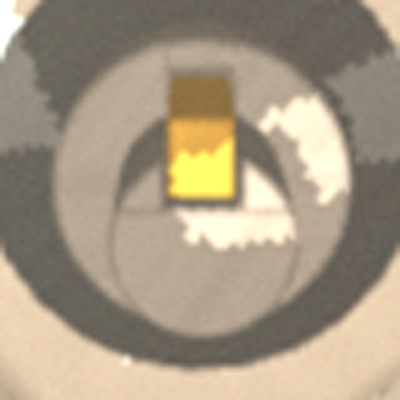

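The view shows the brass key in the slot, its lit top at (168–237, 118–200), flush with the inner face and about at spindle-top level. I'll check its top height from depth, then fetch the hub.

```bash
python3 - <<'E' 2>/dev/null
from ins import *
c,p,d=load("fit1"); P=cloud(c,d); hsv=cv2.cvtColor(p,cv2.COLOR_BGR2HSV)
x,y=proj(c,[*S,.09])[0].round().astype(int); D=P[y-50+26:y-50+39,x-40+35:x-40+46]
print("key top z",np.percentile(D[...,2],[10,50,90]),"rad",(D[...,:2].reshape(-1,2).mean(0)-S)@u)
s=env.read_state(); env.servo_line([*s["position"][:2],.2],vel=.25)
H=np.array([.493,.421])
env.movep([*H,.17],down(np.pi/2)); env.dwell(.2); c,p,d=shot("hub1"); print(env.read_state()["t"],env.read_state()["position"])
Q,m=patch(c,d,H,.05,.027,.040); print("hub top",np.median(Q[:,2]),cv2.minEnclosingCircle(Q[:,:2].astype(np.float32)))
x,y=proj(c,[*H,.032])[0].round().astype(int); x0,y0=max(x-90,0),max(y-70,0); print(x0,y0)
cv2.imwrite("pics/hub1z.png",cv2.resize(p[y0:y0+140,x0:x0+180],None,fx=4,fy=4,interpolation=cv2.INTER_CUBIC))
E
```

```text
key top z [0.08681913 0.08774395 0.08861056] rad 0.012937355493623305
21.2083 [0.4933025  0.42066664 0.16999052]
hub top 0.031874463899430244 ((0.49518686532974243, 0.4259614646434784), 0.032416313886642456)
233 121
```

View pics/hub1z.png

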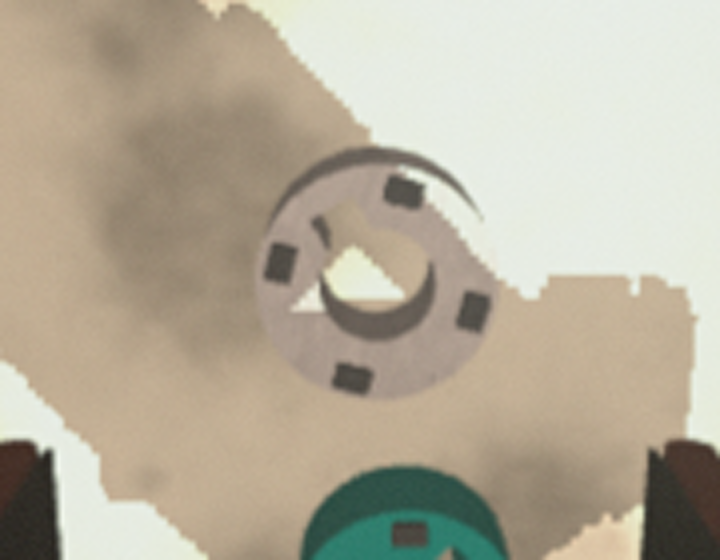

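Key check: top at z 87.7 mm (88 expected) and middle at radius 12.9 mm, so it is seated. In the hub view, the grey hub's bore is at about (377,280) with the keyway pointing up-left, its end near (333,210). The dogs are at (403,192), (282,263), (473,312) and (352,378), and the teal look-alike is below at (405,540). I'll compute the keyway angle and grip.

```bash
python3 - <<'E' 2>/dev/null
from ins import *
c,p,d=load("hub1"); H,rad=[np.array(q) for q in cv2.minEnclosingCircle(patch(c,d,(.495,.425),.05,.029,.034)[0][:,:2].astype(np.float32))]
zz=lambda L:np.array([[233+x/4-.4,121+y/4-.4] for x,y in L]); an=lambda e:np.degrees(np.arctan2(e[1],e[0]))
D=ray(c,zz([(403,192),(352,378),(473,312),(282,263)]),.034)[:,:2]; print("H",H,rad,"dogs centre",D.mean(0))
e1,e2=D[0]-D[1],D[3]-D[2]; print("dog angles",an(e1),an(e2),"mid",an(e1/np.linalg.norm(e1)+e2/np.linalg.norm(e2)))
# measured edges of the hole in the top face, at z=.032: keyway end corners
k=ray(c,zz([(312,222),(350,198)]),.032)[:,:2]; print("keyway end",k-H,np.linalg.norm(k[0]-k[1]),"dir",an(k.mean(0)-H),np.linalg.norm(k.mean(0)-H))
x,y=proj(c,[*H,.032])[0].round().astype(int)
cv2.imwrite("pics/hub2z.png",cv2.resize(p[y-28:y+28,x-32:x+32],None,fx=10,fy=10,interpolation=cv2.INTER_CUBIC)); print(x-32,y-28)
E
```

```text
H [0.49512365 0.42562053] 0.032349638640880585 dogs centre [0.49452847 0.4255913 ]
dog angles 165.37320316994007 -104.96492971406103 mid -149.79586327206047
keyway end [[-0.01755806 -0.01695265]
 [-0.02380825 -0.00713387]] 0.011639299107856571 dir -149.78887935281594 0.023933931789267397
295 165
```

View pics/hub2z.png

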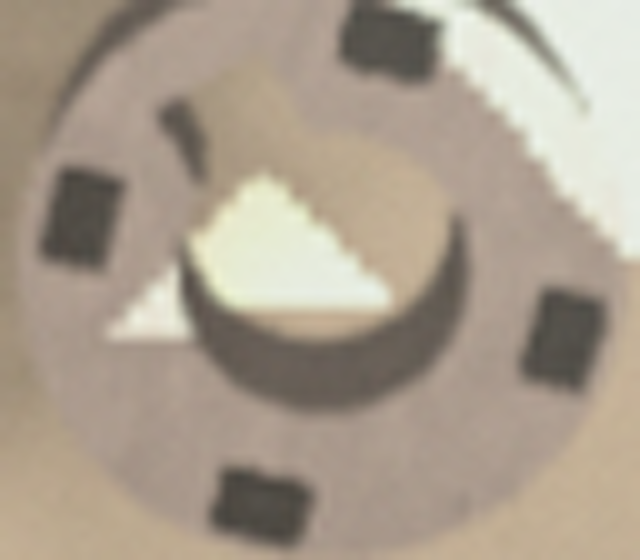

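The keyway direction agrees both ways: -149.8° from its end corners (24 mm deep, as specified) and -149.8° from the dog pairs. It has to turn to 128°, a turn of -82.2°. Grip with the jaws along y and lift.

```bash
python3 - <<'E' 2>/dev/null
from ins import *
H=[.4950,.4256]; g=np.pi/2; gf=g+np.radians(128.0+149.8-360)
for z in (.2,.14,.06):
    q=env.inverse_kinematics([.6057,-.288,z],down(gf)); print(z,None if q is None else np.round(q,2))
b=env.servo_line([*H,.008],vel=.15,max_force=15); print(b,env.read_state()["position"])
jaws.close_gripper(40); s=env.read_state(); print(s["opening"],s["ft_force"].round(2),s["position"],s["t"])
env.servo_line([*s["position"][:2],.2],vel=.2); env.dwell(.2)
s=env.read_state(); c,p,d=shot("hand"); print(s["opening"],s["ft_force"].round(2),s["t"])
T=Ro.from_euler("xyz",s["tcp_rot"]).as_matrix()
zt=s["position"][2]+.024; Q,m=patch(c,d,s["position"][:2],.045,zt-.004,zt+.003); ctr=np.array([*cv2.minEnclosingCircle(Q[:,:2].astype(np.float32))[0],zt]); print("top z",np.median(Q[:,2])-s["position"][2],cv2.minEnclosingCircle(Q[:,:2].astype(np.float32)),"in tool",(T.T@(ctr-s["position"])).round(4))
cv2.imwrite("pics/handz.png",p[150:380,170:470].repeat(2,0).repeat(2,1))
E
```

```text
0.2 [-0.46  0.51  1.54  0.    1.09 -0.6 ]
0.14 [-0.46  0.58  1.58  0.    0.98 -0.6 ]
0.06 [-0.46  0.69  1.6   0.    0.85 -0.6 ]
False [0.49560961 0.42610005 0.00899154]
0.06388025389708134 [-0.75  0.17  5.02] [0.49535475 0.42601533 0.00859673] 22.9417
0.06394259545022685 [-0.83  0.16 -2.59] 24.25
top z 0.02312961650664419 ((0.4832391142845154, 0.4240385890007019), 0.04114598408341408) in tool [-0.024  -0.0016 -0.0117]
```

View pics/handz.png

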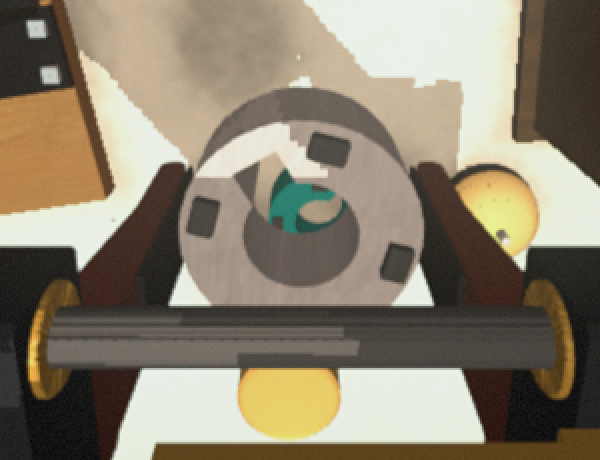

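The hub is held level, with the keyway still pointing up-left as before. I'll take its centre from the bore rim at (244,235), (359,232) and (302,286), carry it over and feel it onto the spindle.

```bash
cat >> ins.py <<'E'
gf=np.pi/2+np.radians(128.0+149.8-360); Rf=Ro.from_euler("xyz",down(gf)).as_matrix()
Sr=t0-u*.01025
def sf(l):
    s=env.read_state(); f=s["ft_force"]; print(l,"xyz",(s["position"]*1e3).round(1),"F",f.round(1),"t %.1f"%s["t"]); return s
E
python3 - <<'E' 2>/dev/null
from ins import *
c,p,d=load("hand"); s=env.read_state(); T=Ro.from_euler("xyz",s["tcp_rot"]).as_matrix(); tcp=s["position"]; zt=tcp[2]+.0234
zz=lambda L:np.array(L)/2+[169.8,149.8]
B=ray(c,zz([(244,240),(359,236),(302,286),(262,271),(342,271)]),zt)[:,:2]
A=np.c_[2*B,np.ones(len(B))]; q=np.linalg.lstsq(A,(B**2).sum(1),rcond=None)[0]; print("r",np.sqrt(q[2]+q[:2]@q[:2]),"tool",(T.T@(np.array([*q[:2],zt])-tcp)).round(4))
O=ray(c,zz([(178,228),(424,226)]),zt); print("outer",np.linalg.norm(O[0]-O[1]),(T.T@(O.mean(0)-tcp)).round(4))
print("Sr",Sr)
E
```

```text
r 0.015034823660667137 tool [-0.0234 -0.0017 -0.0014]
outer 0.06392278668886577 [-0.0234 -0.0018 -0.0039]
Sr [ 0.60570162 -0.28807142]
```

Bore radius (15.0) and outer diameter (63.9) match. Now over to the spindle, with a gentle search by feel.

```bash
python3 - <<'E' 2>/dev/null
from ins import *
C=Sr+.0014*Rf[:2,2]
env.movep([*C,.2],down(gf)); sf("over")
env.servo_line([*C,.104],vel=.12,max_force=10); env.dwell(.1); sf("near")
for dx,dy in ((0,0),(.001,0),(-.001,0),(0,-.001),(0,.001),(.001,-.001),(-.001,.001)):
    q=C+[dx,dy]
    if dx or dy: env.servo_line([*q,.102],vel=.05); env.dwell(.08)
    b=env.servo_line([*q,.090],vel=.03,max_force=5); s=sf(f"{dx} {dy} {b}")
    if s["position"][2]<.0925: break
    env.servo_line([*q,.102],vel=.05)
E
```

```text
over xyz [ 606.3 -288.5  200. ] F [ 0.8 -0.4 -3.4] t 26.9
near xyz [ 606.6 -289.8  105.2] F [ 0.8  0.5 -2.6] t 27.9
0 0 False xyz [ 605.8 -289.3   89.7] F [ 0.1  1.3 -1.9] t 28.5
```

First try it went over the spindle and past the key top with almost no force. Now press down against the spring in steps, watching the forces.

```bash
python3 - <<'E' 2>/dev/null
from ins import *
jaws.close_gripper(60)
q=env.read_state()["position"][:2]
C=Sr+.0014*Rf[:2,2]
for z in (.083,.075,.068,.062):
    b=env.servo_line([*C,z],vel=.03,max_force=22); s=sf(f"{z} {b}")
    if b: break
else:
    b=env.servo_line([*C,.0560],vel=.015,max_force=18); s=sf(f"press {b}")
print(s["opening"])
E
```

```text
0.083 False xyz [ 605.9 -289.4   82.7] F [ 1.1  0.5 -2.5] t 29.1
0.075 False xyz [ 606.5 -289.8   74.9] F [ 5.2 -1.8 -3.7] t 29.6
0.068 False xyz [ 606.4 -289.7   67.7] F [ 6.  -1.6 -3.9] t 29.9
0.062 False xyz [ 606.3 -289.7   61.4] F [ 5.7 -2.4 -3.1] t 30.3
press True xyz [ 606.6 -289.8   60.6] F [-0.4 -0.5  4.2] t 30.6
0.06412534901384516
```

It stopped at TCP 60.6 mm, which matches home (52 mm plus the 8.5 mm grip height). One more firm press, then release, back off and check.

```bash
python3 - <<'E' 2>/dev/null
from ins import *
C=Sr+.0014*Rf[:2,2]
b=env.servo_line([*env.read_state()["position"][:2],.0560],vel=.015,max_force=25); s=sf(f"press {b}")
jaws.open_jaws(); env.dwell(.2); s=sf("open")
env.servo_line([*s["position"][:2],.16],vel=.12); env.dwell(.2); s=sf("up")
c,p,d=shot("end"); P=cloud(c,d); Sc=np.array([.606,-.290])
r=np.hypot(P[...,0]-Sc[0],P[...,1]-Sc[1])
for lo,hi in ((0,.011),(.019,.029)): m=(r>lo)&(r<hi); print(lo,hi,np.percentile(P[m][:,2],[10,25,50,75,90]).round(4))
for k in range(0,360,45):
    an=np.radians(k); m=np.hypot(P[...,0]-Sc[0]-.022*np.cos(an),P[...,1]-Sc[1]-.022*np.sin(an))<.005; print(k,np.median(P[m][:,2]).round(4),end="; ")
x,y=proj(c,[*Sc,.085])[0].round().astype(int)
cv2.imwrite("pics/endz.png",cv2.resize(p[max(y-70,0):y+60,x-80:x+80],None,fx=4,fy=4,interpolation=cv2.INTER_CUBIC))
E
```

```text
press True xyz [ 606.6 -289.8   60.6] F [-0.7  0.9  4.8] t 30.8
open xyz [ 607.9 -290.2   60.8] F [-0.8 -0.1 -0.5] t 31.6
up xyz [ 607.5 -290.   159. ] F [-0.6 -0.6  1.3] t 32.8
0 0.011 [0.0874 0.0889 0.0897 0.0901 0.0906]
0.019 0.029 [0.0838 0.2522 0.2564 0.2725 0.2742]
0 0.0841; 45 0.2658; 90 0.266; 135 0.2725; 180 0.0844; 225 0.0839; 270 0.0841; 315 0.084;
```

View pics/endz.png

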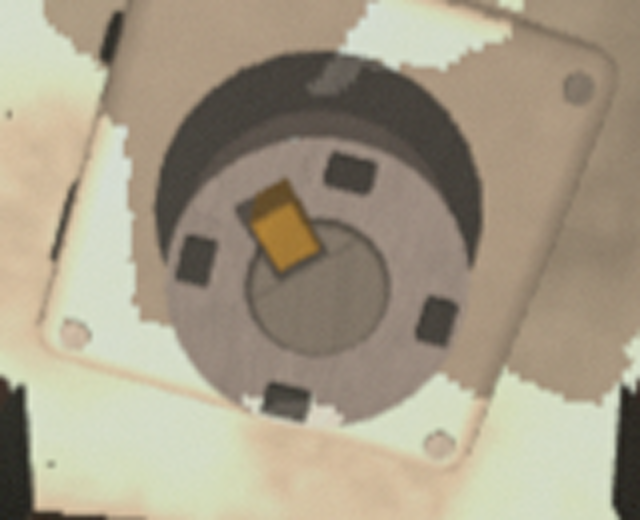

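The final view shows the hub's top face at z 84 mm wherever depth gave a clean reading. The keyway sits over the key at (285,232), and the spindle top is proud at 90 mm as it should be. The gripper is open and about 70 mm above. Handing in.

```bash
python3 -c "
from bench import env
print(env.hand_in(), env.read_state()['t'])"
```

```text
the job is handed in; nothing more can be done
the job is handed in; nothing more can be done
```

The job is done and handed in at about 33 s of the 72 s: the key is fully down in the slot, and the hub is pressed home on the collar with its keyway over the key.

- **Slot:** found by eye at about 128° in the world frame, roughly 37° off the base's front.
- **Key:** I gripped it by its top 14 mm. My first try touched the spindle rim at about 5 N, so I backed off. Coming in 2.5 mm further out it slid in freely, and I let it fall the rest. Its top then read 87.7 mm (88 expected), at radius 12.9 mm.
- **Hub:** I took the aluminium one, not the teal look-alike. It went over the spindle and key on the first try and stopped at the collar. Two presses, stopped at force changes of 18 N and 25 N, moved it no further.

**Last checks:**
- The hub's top read 83.9–84.4 mm (84 expected) at five of the eight points sampled around it. The other three caught the gripper's own parts in the depth image and say nothing.
- The gripper was open and about 70 mm above the spindle top at the end.
- The wrist camera and the feel of the spindle's position disagreed by about 3 mm, so I went by feel.
- The spring drag never showed in my force readings, which were taken after each stop. The hub's height is therefore my evidence that it is home.
- I didn't photograph the bystanders again at the end. The gripper came near none of them, and I felt no unexpected contact.

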